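# Put the green control rack back into its own lane of the vial store

### The job

Press the blue release pad of the control-vial store and let its clear cover spring fully open by itself; keep the arm and the rack clear of it from then on as well. Then put the green one-dot control rack away in the lane behind the green one-dot marker: kept upright, its labelled dot end towards the front like its neighbours, set down gently until it stands fully on the lane's floor. The yellow rack is still in use, so leave it where it stands, leave the cover up for it, and do not shift the stored racks or anything else on the desk.

Things in the scene. Friction and masses are not known exactly. Their poses are not given: they have to be found in the camera images.
- rack_green: green one-dot control rack to be put away: upright plastic rack 116 mm long (its x), 22 wide (y), 52 high, five capped vials fixed in a row, caps reaching 70; up to 0.23 kg. Origin: centre of its underside. Front end (x = -58) has the white bar label and a dot on top. Sides are flat to grip over the full 52. Starts standing on the desk, front end towards the robot within 50 degrees
- green_front (a point): middle of the green rack's front end face (the end with the white bar label and the dot), 58 mm from its centre along -x, 26 above its underside
- lane_green (a point): where the green rack's origin belongs: centre of the green lane's floor, 25 mm above the desk; x along the lane to the store's rear, y across, z up. The lane is a trough 122 long, 27 wide (3 play at each end, 2.5 at each side of the rack), 14 deep, top edges bevelled 4 mm at 45 degrees. Lanes are 62 apart, with flat solid ridges between, 39 above the desk
- marker_green: green one-dot marker plate (30 x 24 x 2 mm) on the store's front shelf, origin at the centre of its underside, 40 above the desk; the lane behind it belongs to the green rack: lane_green lies 93.5 along the marker's x
- marker_yellow: yellow two-dot marker plate (30 x 24 x 2 mm) on the store's front shelf, origin at the centre of its underside, 40 above the desk; the lane behind it belongs to the yellow rack; that lane is empty and stays so
- marker_blue: blue three-dot marker plate (30 x 24 x 2 mm) on the store's front shelf, origin at the centre of its underside, 40 above the desk; the lane behind it belongs to the blue rack
- marker_red: red four-dot marker plate (30 x 24 x 2 mm) on the store's front shelf, origin at the centre of its underside, 40 above the desk; the lane behind it belongs to the red rack
- store: control-vial store: white flat unit 233 mm deep (x), 270 wide (y), fixed. Origin on the desk under the centre of its lanes, x to its rear, away from the robot. Front to rear: fascia with the blue release pad (x -148 to -112, 36 high), shelf with the colour markers (to -75, 40 high), lane block (to 75, 39 high) under the cover, hinge beam (to 85, 45 high). Lanes at y = 93, 31, -31, -93; colours vary
- cover: the store's clear plastic hood, 149 mm deep, 262 wide, 58 high, 3 thick, open below; shut, its front wall stands at x = -74 of the store and its top 100 above the desk. Origin in the middle of its hinge line at the lower rear edge: x = 75 of the store, 42 above the desk
- cover_hinge (a joint): angle of the cover, rad: 0 shut and latched, 1.75 fully open, upright and leaning back behind the lanes. Once unlatched, a damped spring swings it fully open in about 1.5 s and holds it. Its front edge goes up and to the rear, away from the release pad; open, it reaches 190 mm above the desk
- release (a joint): angle of the release rocker, rad: 0 at rest, 0.21 fully pressed; it unlatches the cover at about 0.13 to 0.15 (pad 6 to 7 mm lower) and springs back. Pressing the pad takes about 4 to 5 N
- release_pad (a point): middle of the top face of the blue release pad, to be pressed straight down; the pad is 31 mm (x) by 44 (y), its top 46 above the desk and 57 in front of the shut cover. It sinks at most 10 mm
- rack_yellow: two-dot yellow control rack standing on the desk, still in use: same shape and size as the green rack (116 x 22 x 52 mm, caps to 70), origin at the centre of its underside
- rack_blue: three-dot blue control rack, stored in its lane: same shape and size as the green rack (116 x 22 x 52 mm, caps to 70), origin at the centre of its underside
- rack_red: four-dot red control rack, stored in its lane: same shape and size as the green rack (116 x 22 x 52 mm, caps to 70), origin at the centre of its underside
- samples_a: white tube rack of blood samples with orange caps at the right of the desk, 246 (x) x 105 x 107 mm high, origin at the centre of its underside
- scanner: black hand-held barcode scanner lying on the desk left of the store, 165 x 66 x 42 mm, origin under its middle
- spray: teal spray bottle, 70 mm in diameter, 200 high, standing at the right of the desk behind the tube rack, origin at the centre of its underside
Mind the look-alikes: they are no part of the job. There is more than one size of the rack_green; the job needs the smallest.

How it is judged:
On the way, in this order (a step that is already met when the one before it is completed fails the run):
1. the cover has sprung open (value of joint cover_hinge above 1.6 rad), for 0.2 s.
2. the green rack stands in the green lane (x of rack_green in the frame of lane_green between -0.006 and 0.006 m and y of rack_green in the frame of lane_green between -0.005 and 0.005 m and z of rack_green in the frame of lane_green between -0.003 and 0.003 m and x of green_front in the frame of lane_green below -0.04 m and angle between rack_green's own z axis and vertical below 0.06 rad), for 0.2 s.
At the end, for the whole second after the job is handed in: Green rack at rest on the green lane's floor: within 6 mm along, 5 mm across, 3 mm in height of lane_green, within 3 degrees of upright, dot end to the front. Cover beyond 1.6 rad. Other control racks within 10 mm of their start; tube rack, scanner, spray bottle within 20 mm (all of step 2 and linear speed of rack_green below 0.02 m/s and value of joint cover_hinge above 1.6 rad and distance of each of rack_yellow, rack_blue, rack_red from where it was at the start of the episode below 0.01 m and distance of each of samples_a, scanner, spray from where it was at the start of the episode below 0.02 m); the robot touches nothing.
It fails at once if the arm, the fingers or the green rack push on the cover: it must spring up by itself and is then left alone (contact force between any of the arm, the fingers, rack_green and cover above 3 N).
It fails at once if the green rack is tipped more than 35 degrees from upright (angle between rack_green's own z axis and vertical above 0.61 rad).
It fails at once if the green rack is dropped into the store (it moves faster than 0.45 m/s within 50 mm sideways and 60 mm above its place in the lane) (horizontal distance between rack_green and lane_green below 0.05 m and z of rack_green in the frame of lane_green below 0.06 m and linear speed of rack_green above 0.45 m/s).
It fails at once if the yellow, blue or red rack is moved more than 10 mm or tipped more than 15 degrees (distance of any of rack_yellow, rack_blue, rack_red from where it was at the start of the episode above 0.01 m or angle between any of rack_yellow, rack_blue, rack_red's own z axis and vertical above 0.26 rad).
It fails at once if the tube rack, the scanner or the spray bottle is moved more than 20 mm or tipped more than 15 degrees (distance of any of samples_a, scanner, spray from where it was at the start of the episode above 0.02 m or angle between any of samples_a, scanner, spray's own z axis and vertical above 0.26 rad).
It also fails if it takes over 70 s, if anything falls off the work surface, if the arm or the gripper's body presses on something with over 40 N, if the wrist force passes 120 N, or if a joint passes its speed limit or range.

### The arm

A 6-joint arm with a two-finger parallel gripper is mounted at the origin on the work surface. World frame = base frame: x ahead of the robot, y to its left, z up, the work surface at z = 0. Lengths are in m, angles in rad, forces in N, time in s.
With the tool pointing down it reaches from about 0.275 to 0.975 m from the base axis. Payload 8.4 kg.
Tool frame: the origin (TCP) lies on the centre line of the jaws, within the pads' length; the fingertips stand 22 mm ahead of it and the grasp point (between the pads) lies 3 mm ahead of it (bot.tcp_to_tips is the y of the fingertips in the tool frame, in m); y points along the fingers, z is the direction in which the jaws open and shut, and the axes are right-handed (so a half turn about y gives the same grasp; the last joint's range is limited). The gripper opens to 92 mm and grips with 3 to 60 N. Pads are 20 mm wide; open, the fingers measure 128 mm over their backs; the gripper's body (75 mm by 189 mm) begins 69 mm behind the grasp point.
Start: joints at [-1.26, 0.353, 1.633, -0, 1.155, -0.002], TCP at [0.192, -0.595, 0.237] pointing down, gripper open.
Joint ranges: [-2.63, 2.63], [-0.92, 2.1], [0.06, 2.66], [-1.3, 4.44], [0, 2.69], [-3.02, 3.02]. Speed limits (rad/s): [2.22, 2.22, 2.79, 3.14, 3.14, 3.14].

### API

Orientations are given as a unit quaternion [w, x, y, z].
In Python, from workcell import monitor, get_image, get_calibration, ticket, bot gives the robot as it stands.
- The arm moves only by the tool jog_arm, never from a script. Its argument "deltas" is a list of rows, each an object with "travel": the shift along the tool's x, y, z in cm, a list of three; "twist": the turn, a rotation vector about the tool's x, y, z in degrees, a list of three. A call has 1 to 12 rows; each row shifts and turns the pose as measured when the row begins, along the tool's axes as they then stand; what a row does not reach is not made up. A row lasts 1/8 s, in which the tool goes at most 62.5 mm and 10.7 degrees, less where a joint would pass 70% of its speed; a pose out of reach is approached as far as the arm can. A call with a gripper value outside its range is refused whole. "fingers" is the closure, from -1 (fully open) to 1 (shut), set as the call begins (left out, the last holds). The fingers move at their own pace and stop on an object; the grip force is fixed at half the most. Time passes only in rows, so rows that do not move let the fingers close. It gives the time, the measured TCP pose, the force and the opening at its end, in the units of the state.
- monitor.state(): the state, without advancing time (a new reading comes with each control period).
- get_image(name): name is "side" or "top"; returns the picture (420x560x3 uint8, red, green, blue); there is no depth.
- get_calibration(name): a dict with "fx", "fy", "cx", "cy" (pixels), "xyz" and "orientation" of the camera in the world. Camera axes: x right, y up, looking along -z (the intrinsics and any distortion apply to the point x, -y, -z); pixel columns grow to the right and rows downward; lengths in m; the calibration is good to about 2 mm. A picture is of the moment at which its call begins. get_calibration takes no time and is no camera call.
- ticket.hand_in(): hands the job in, once; it reports no verdict.
The state is a dict: "t": time; "joint_pos": joint angles; "qd": joint speeds; "effort": joint torques, N m; "eef_pos": TCP position; "tcp_rot": TCP orientation; "force": force on the tool from outside, world axes, zero at the start; "torque": the same for the moment, N m; "width": finger opening in m.
Only numpy, scipy, OpenCV 4.12 (cv2) and the standard library are available. Lean on these libraries where they do the work, as an engineer would, in place of code of your own. Each camera call takes 0.05 s, during which the arm holds its last target. There are 200 camera calls.

## Working session

There is one attempt and no reset: what is moved stays moved. The work goes in short steps, Python scripts to look and compute and a tool call to move; the robot and the scene stay as the last step left them, time stands still between calls to the robot, and variables do not carry over. Pictures are saved under pics/ and viewed, about 8 in all and at most 12, crops included, and the job is handed in when it is done.

Besides the shell and the picture viewer there is one more tool, called as name(argument=value, ...), one argument or row to a line, values as JSON. jog_arm: Moves the arm, as the interface text tells. Its arguments: {"type":"object","properties":{"deltas":{"type":"array","items":{"type":"object","properties":{"travel":{"type":"array","items":{"type":"number"}},"twist":{"type":"array","items":{"type":"number"}}}}},"fingers":{"type":"number"}},"required":["deltas"]}

```bash
mkdir -p pics && ls && python3 - <<'E'
from workcell import monitor,get_image,get_calibration,bot
import cv2
for n in("side","top"):
    print(n,get_calibration(n))
    cv2.imwrite(f"pics/{n}0.png",get_image(n)[:,:,::-1])
print(monitor.state(), bot.tcp_to_tips)
E
```

```text
pics
side {'fx': 479.2981397832774, 'fy': 479.2981397832774, 'cx': 274.20604235476554, 'cy': 209.05735746153138, 'xyz': array([-0.40435644, -1.0458785 ,  0.88141598]), 'orientation': array([ 0.81920998,  0.45613043, -0.17380758, -0.30104977])}
top {'fx': 442.4314158630276, 'fy': 442.4314158630276, 'cx': 282.10872717134873, 'cy': 209.45772442026185, 'xyz': array([ 0.26202114, -0.06474005,  1.23949396]), 'orientation': array([ 0.70882722,  0.06748435, -0.05309853, -0.70013597])}
{'t': 0.1, 'joint_pos': array([-1.26038377e+00,  3.53548754e-01,  1.63403778e+00, -1.35710912e-05,
        1.15519694e+00, -2.41328315e-03]), 'qd': array([-0.00044167, -0.00151384, -0.0015883 , -0.001059  ,  0.00030883,
        0.00072065]), 'effort': array([-3.50347973e-04, -5.94907308e+01, -3.34932339e+01,  6.98455889e-02,
        1.84361637e-02, -3.60163244e-05]), 'eef_pos': array([ 0.19220724, -0.59428545,  0.23596698]), 'tcp_rot': array([ 0.11008319, -0.11022103,  0.69888965, -0.69805893]), 'force': array([0.50994329, 0.40435364, 0.16435707]), 'torque': array([ 0.03775899,  0.00191491, -0.01064424]), 'width': 0.09170402358473909} 0.022
```

View pics/top0.png

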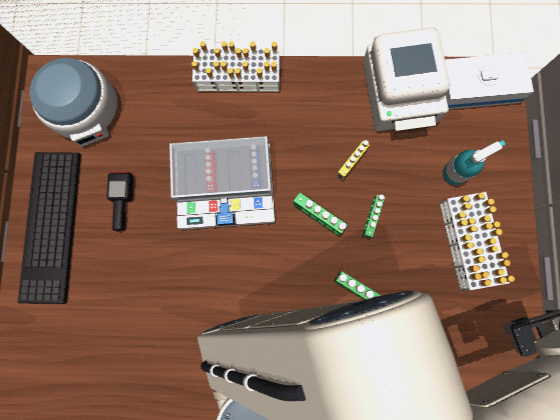

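View pics/side0.png

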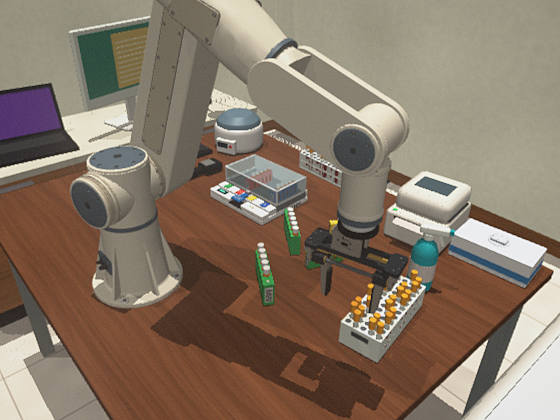

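Top view: the candidate green racks are A at (320,213), the longest; B at (374,216), short; and C at (360,287), partly hidden by the arm. The yellow rack is at (353,159). The store is at (222,185) with markers green (191,207), red (213,205), yellow (235,204) and blue (258,202), and the blue pad is at about (225,217). Next I'll measure their sizes.

```bash
cat > h.py <<'E'
import numpy as np,cv2
from scipy.spatial.transform import Rotation as R
from workcell import monitor,get_image,get_calibration,bot
def rot(q): return R.from_quat(q,scalar_first=True).as_matrix()
def ray(n,uv):
    c=get_calibration(n);uv=np.atleast_2d(uv).astype(float)
    d=np.c_[(uv[:,0]-c['cx'])/c['fx'],-(uv[:,1]-c['cy'])/c['fy'],-np.ones(len(uv))]@rot(c['orientation']).T
    return np.array(c['xyz']),d
def plane(n,uv,z):
    o,d=ray(n,uv);return (o+d*((z-o[2])/d[:,2])[:,None])
def proj(n,p):
    c=get_calibration(n);q=(np.atleast_2d(p)-c['xyz'])@rot(c['orientation'])
    return np.c_[c['cx']-c['fx']*q[:,0]/q[:,2],c['cy']+c['fy']*q[:,1]/q[:,2]]
def hsv(im): return cv2.cvtColor(im,cv2.COLOR_RGB2HSV)
COL=dict(green=((50,120,50),(80,255,255)),yellow=((24,140,120),(34,255,255)),blue=((105,140,60),(125,255,255)),red=((170,140,80),(180,255,255)))
def blobs(im,col,amin=25):
    m=cv2.inRange(hsv(im),*COL[col]);m=cv2.morphologyEx(m,cv2.MORPH_CLOSE,np.ones((3,3)))
    cs,_=cv2.findContours(m,cv2.RETR_EXTERNAL,cv2.CHAIN_APPROX_NONE)
    return [c for c in cs if cv2.contourArea(c)>amin]
E
python3 - <<'E'
from h import *
im=get_image("top")
for c in COL:
    for b in blobs(im,c):
        r=cv2.minAreaRect(b);box=cv2.boxPoints(r)
        P=plane("top",box,.05);L=[np.linalg.norm(P[0]-P[1]),np.linalg.norm(P[1]-P[2])]
        print(c,np.round(r[0],1),np.round(r[1],1),round(r[2]),np.round(plane("top",r[0],.045)[0],3),np.round(L,3))
cv2.imwrite("pics/crop1.png",cv2.resize(im[120:310,160:400,::-1],None,fx=3.3,fy=3.1,interpolation=cv2.INTER_CUBIC)[:600])
E
```

```text
green [351.3 288. ] [37.2  5.5] 32 [ 0.258 -0.225  0.045] [0.015 0.097]
green [191. 207.] [8. 6.] 90 [0.472 0.212 0.045] [0.017 0.022]
green [317.2 216.7] [56.   7.2] 35 [ 0.449 -0.135  0.045] [0.02  0.152]
green [372.4 215.6] [ 9.2 42.2] 14 [ 0.454 -0.285  0.045] [0.117 0.025]
blue [224.5 213.7] [19.8 15.9] 86 [0.454 0.119 0.045] [0.044 0.055]
blue [257.5 202.5] [9. 7.] 90 [0.487 0.029 0.045] [0.019 0.025]
```

View pics/crop1.png

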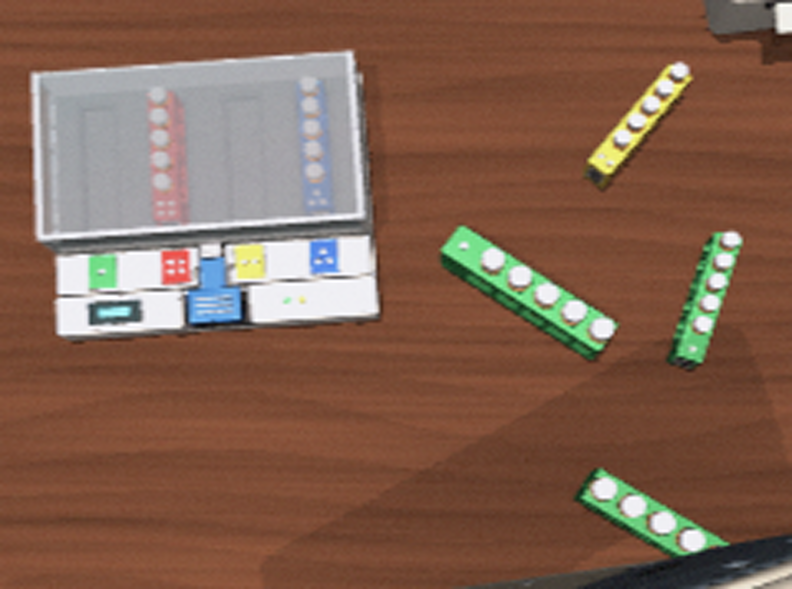

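Crop: B at crop (706,300) is the smallest green rack. It measures 117 mm against 152 mm for A, and C has the same large vial pitch as A. B's dot end is at the bottom, towards the robot. The store's green marker is the leftmost, and the pad lies midway between the red and yellow markers. Next I'll fit the store frame and rack B.

```bash
cat >> h.py <<'E'
def centroid(im,col,uv,r=9):
    u,v=np.round(uv).astype(int);S=8
    c=im[v-r:v+r+1,u-r:u+r+1].astype(float)
    w={'green':c[...,1]-c[...,0],'red':c[...,0]-c[...,1],'yellow':np.minimum(c[...,0],c[...,1])-c[...,2],'blue':c[...,2]-c[...,0]}[col]
    w=np.clip(w-25,0,120);m=cv2.moments(w.astype(np.float32));return np.array([u-r+m['m10']/m['m00'],v-r+m['m01']/m['m00']])
def store(im,n="top",seeds=None):
    seeds=seeds or dict(green=(191,207),red=(213,205),yellow=(235.5,204),blue=(257.5,202))
    px={k:centroid(im,k,s,7) for k,s in seeds.items()}
    P=np.array([plane(n,px[k],.042)[0] for k in seeds]);S=np.array([[-.0935,y] for y in(.093,.031,-.031,-.093)])
    a=P[:,:2]-P[:,:2].mean(0);b=S-S.mean(0)
    th=np.arctan2((b[:,0]*a[:,1]-b[:,1]*a[:,0]).sum(),(a*b).sum());Rm=np.array([[np.cos(th),-np.sin(th)],[np.sin(th),np.cos(th)]])
    t=P[:,:2].mean(0)-Rm@S.mean(0);return th,t,Rm,P,P[:,:2]-(S@Rm.T+t)
E
python3 - <<'E'
from h import *
im=get_image("top")
th,t,Rm,P,res=store(im)
print("store yaw",np.degrees(th),"o",t,"\nres mm",np.round(res*1e3,1))
for n,p in dict(pad=(-.131,0),lane=(0,.093)).items(): print(n,Rm@p+t)
c=(im[180:250,350:400]);h=hsv(c);S=6
big=cv2.resize(c,None,fx=S,fy=S,interpolation=cv2.INTER_CUBIC);hb=hsv(big)
g=cv2.inRange(hb,(45,90,30),(85,255,255));v=hb[...,2][g>0];T=cv2.threshold(v,0,255,cv2.THRESH_OTSU)[0];print("otsu",T)
def topx(p): return np.array(p)/S-.5+.5/S+np.array([350,180])
w=cv2.inRange(hb,(0,0,165),(180,70,255))
cs,_=cv2.findContours(w,cv2.RETR_EXTERNAL,cv2.CHAIN_APPROX_NONE)
caps=[topx(cv2.minEnclosingCircle(x)[0]) for x in cs if cv2.contourArea(x)>300]
for k in cs: print(cv2.contourArea(k),np.round(topx(cv2.minEnclosingCircle(k)[0]),1),np.round(plane("top",topx(cv2.minEnclosingCircle(k)[0]),.07)[0],4))
b=cv2.inRange(hb,(45,60,int(T)),(95,255,255))|w;b=cv2.morphologyEx(b,cv2.MORPH_OPEN,np.ones((5,5)))
x=max(cv2.findContours(b,cv2.RETR_EXTERNAL,cv2.CHAIN_APPROX_NONE)[0],key=cv2.contourArea)
box=plane("top",topx(cv2.boxPoints(cv2.minAreaRect(x))),.052);print("topface corners",np.round(box,4))
cv2.imwrite("pics/b.png",cv2.resize(np.hstack([big,cv2.cvtColor(b,cv2.COLOR_GRAY2RGB)])[:,:,::-1],None,fx=1.3,fy=1.3))
s=monitor.state();print(rot(s['tcp_rot']))
E
```

```text
store yaw 4.95666653922629 o [0.57297802 0.12959116] 
res mm [[ 0.1 -0.2]
 [-0.1  0.3]
 [-0.2  0. ]
 [ 0.1 -0.1]]
pad [0.44246792 0.11827246]
lane [0.56494261 0.22224337]
otsu 148.0
118.5 [369.4 232.1] [ 0.4052 -0.2716  0.07  ]
884.0 [372.5 223.9] [ 0.4271 -0.2802  0.07  ]
866.0 [374.7 217.3] [ 0.4449 -0.2863  0.07  ]
838.5 [376.8 210.3] [ 0.4639 -0.2925  0.07  ]
802.0 [379.  203.2] [ 0.4832 -0.2987  0.07  ]
832.5 [381.2 196.5] [ 0.5017 -0.3051  0.07  ]
topface corners [[ 0.4035 -0.2556  0.052 ]
 [ 0.5174 -0.2932  0.052 ]
 [ 0.5088 -0.3201  0.052 ]
 [ 0.3952 -0.2821  0.052 ]]
[[-9.51471917e-01 -2.76300594e-04  3.07735462e-01]
 [-3.07735586e-01  8.57551111e-04 -9.51471531e-01]
 [-1.00673863e-06 -9.99999594e-01 -9.00963325e-04]]
```

View pics/b.png

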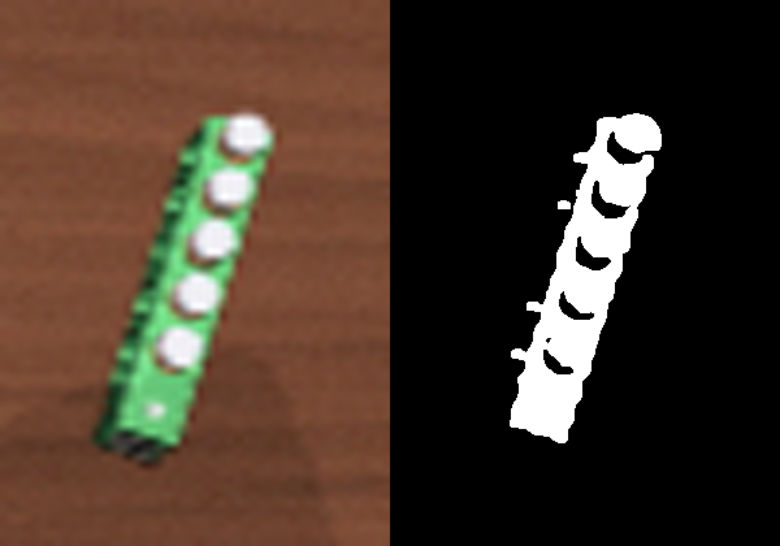

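jog_arm(
  deltas=[
    {"travel": [0,0,0],"twist": [0,6.5,0]},
    {"travel": [0,0,0],"twist": [0,6.4,0]},
    {"travel": [-2.5,0,-5.6]},
    {"travel": [-2.5,0,-5.6]},
    {"travel": [-2.5,0,-5.6]},
    {"travel": [-2.5,0,-5.6]},
    {"travel": [-2.5,0,-5.6]},
    {"travel": [-2.5,0,-5.6]},
  ],
  fingers=1,
)

```text
validation failed for argument at $.de...
```

```bash
cat >> h.py <<'E'
def delta(xyz,jaw):
    s=monitor.state();M=rot(s['tcp_rot']);p=s['eef_pos'];j=np.radians(jaw)
    z=np.array([np.cos(j),np.sin(j),0]);y=np.array([0,0,-1.]);T=np.c_[np.cross(y,z),y,z]
    print("t",round(s['t'],2),"pos",np.round(p,4),"jaw",round(np.degrees(np.arctan2(M[1,2],M[0,2])),2),"w",round(s['width'],4),"F",np.round(s['force'],1))
    print("travel cm in present axes",np.round(M.T@(np.array(xyz)-p)*100,2),"in final axes",np.round(T.T@(np.array(xyz)-p)*100,2),"twist",np.round(np.degrees(R.from_matrix(M.T@T).as_rotvec()),2))
E
python3 -c "
from h import *
delta((.4385,.118,.2),-85.04)"
```

```text
t 0.2 pos [ 0.1922 -0.5944  0.2361] jaw -72.08 w 0.0921 F [-0.7 -0.4 -1. ]
travel cm in present axes [-45.35   3.67 -60.2 ] in final axes [-30.69   3.61 -68.84] twist [5.000e-02 1.296e+01 1.000e-02]
```

Twist seems to be required in every row.

jog_arm(
  deltas=[
    {"travel": [0,0,0],"twist": [0,6.5,0]},
    {"travel": [0,0,0],"twist": [0,6.4,0]},
    {"travel": [-2.5,0,-5.6],"twist": [0,0,0]},
    {"travel": [-2.5,0,-5.6],"twist": [0,0,0]},
    {"travel": [-2.5,0,-5.6],"twist": [0,0,0]},
    {"travel": [-2.5,0,-5.6],"twist": [0,0,0]},
    {"travel": [-2.5,0,-5.6],"twist": [0,0,0]},
    {"travel": [-2.5,0,-5.6],"twist": [0,0,0]},
  ],
  fingers=1,
)

```text
t: 1.2
eef_pos: [0.3162, -0.2428, 0.2349]
tcp_rot: [0.026, -0.025, 0.707, -0.706]
force: [0.6, 0.0, 0.4]
width: 0.0139
```

```bash
python3 -c "
from h import *
delta((.4385,.118,.2),-85.04)"
```

```text
t 1.2 pos [ 0.3162 -0.2428  0.2349] jaw -85.81 w 0.0139 F [0.6 0.  0.4]
travel cm in present axes [-14.83   3.53 -35.09] in final axes [-15.3    3.49 -34.89] twist [ 0.03 -0.77 -0.07]
```

jog_arm(
  deltas=[
    {"travel": [-2.2,0.5,-5.0],"twist": [0,-0.8,0]},
    {"travel": [-2.2,0.5,-5.0],"twist": [0,0,0]},
    {"travel": [-2.2,0.5,-5.0],"twist": [0,0,0]},
    {"travel": [-2.2,0.5,-5.0],"twist": [0,0,0]},
    {"travel": [-2.2,0.5,-5.0],"twist": [0,0,0]},
    {"travel": [-2.2,0.5,-5.0],"twist": [0,0,0]},
    {"travel": [-2.2,0.5,-5.0],"twist": [0,0,0]},
    {"travel": [0,0,0],"twist": [0,0,0]},
  ],
)

```text
t: 2.2
eef_pos: [0.4435, 0.135, 0.201]
tcp_rot: [-0.035, 0.03, -0.706, 0.707]
force: [-0.6, -0.0, -1.1]
width: 0.0004
```

```bash
python3 -c "
from h import *
delta((.4385,.118,.085),-85.04)
cv2.imwrite('pics/s2.png',cv2.resize(get_image('side')[100:310,150:430,::-1],None,fx=2.5,fy=2.5))"
```

```text
t 2.2 pos [0.4435 0.135  0.201 ] jaw -84.73 w 0.0004 F [-0.6 -0.  -1.1]
travel cm in present axes [ 0.75 11.6   1.63] in final axes [ 0.64 11.6   1.65] twist [-0.06  0.31 -0.47]
```

View pics/s2.png

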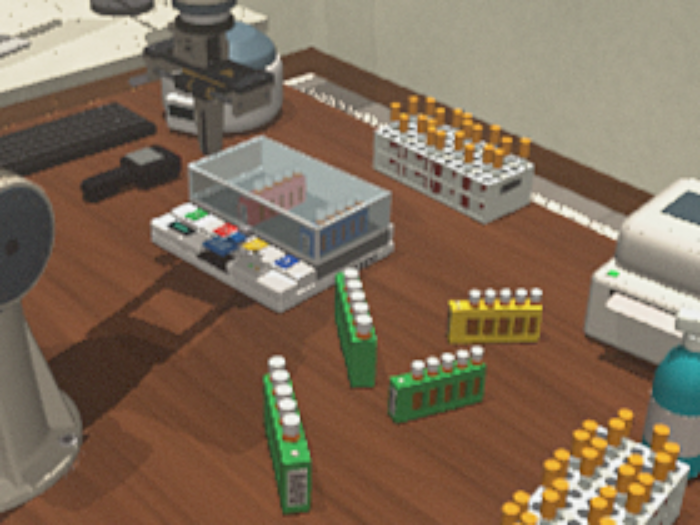

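Side crop: the closed fingers at (207,135) hang above the front of the store. B at (437,385) is clearly the smallest green rack, and its label end faces the robot. Descending now.

jog_arm(
  deltas=[
    {"travel": [0.6,3.0,1.6],"twist": [0,0.3,-0.4]},
    {"travel": [0,4.0,0],"twist": [0,0,0]},
    {"travel": [0,4.0,0],"twist": [0,0,0]},
    {"travel": [0,0.6,0],"twist": [0,0,0]},
    {"travel": [0,0,0],"twist": [0,0,0]},
  ],
)

```text
t: 2.88
eef_pos: [0.4377, 0.1114, 0.0844]
tcp_rot: [-0.03, 0.028, -0.706, 0.707]
force: [0.6, 0.9, 0.4]
width: 0.0006
```

```bash
python3 -c "
from h import *
delta((.4385,.118,.060),-85.04)"
```

```text
t 2.88 pos [0.4377 0.1114 0.0844] jaw -85.29 w 0.0006 F [0.6 0.9 0.4]
travel cm in present axes [-0.13  2.44 -0.66] in final axes [-0.13  2.44 -0.65] twist [-0.15 -0.25 -0.09]
```

jog_arm(
  deltas=[
    {"travel": [0,0.5,-0.6],"twist": [0,0,0]},
    {"travel": [0,0.7,0],"twist": [0,0,0]},
    {"travel": [0,0.4,0],"twist": [0,0,0]},
    {"travel": [0,0.4,0],"twist": [0,0,0]},
    {"travel": [0,0,0],"twist": [0,0,0]},
  ],
)

```text
t: 3.5
eef_pos: [0.4391, 0.1181, 0.0664]
tcp_rot: [-0.031, 0.027, -0.706, 0.707]
force: [-1.1, -0.3, 1.8]
width: 0.0009
```

```bash
python3 -c "
from h import *
delta((.4385,.118,.060),-85.04)"
```

```text
t 3.5 pos [0.4391 0.1181 0.0664] jaw -85.29 w 0.0009 F [-1.1 -0.3  1.8]
travel cm in present axes [0.06 0.64 0.  ] in final axes [0.06 0.64 0.  ] twist [-0.1  -0.25 -0.35]
```

Contact has just begun. I'll press another 7 mm or so, then lift straight away.

jog_arm(
  deltas=[
    {"travel": [0,0.3,0],"twist": [0,0,0]},
    {"travel": [0,0.3,0],"twist": [0,0,0]},
    {"travel": [0,0.2,0],"twist": [0,0,0]},
  ],
)

```text
t: 3.88
eef_pos: [0.4373, 0.1179, 0.0587]
tcp_rot: [-0.03, 0.028, -0.706, 0.707]
force: [-7.3, -1.5, 31.1]
width: 0.0004
```

```bash
python3 -c "
from h import *
delta((.4385,.118,.060),-85.04)
cv2.imwrite('pics/s3.png',cv2.resize(get_image('side')[100:310,150:430,::-1],None,fx=2,fy=2))"
```

```text
t 3.88 pos [0.4373 0.1179 0.0587] jaw -85.31 w 0.0004 F [-7.3 -1.5 31.1]
travel cm in present axes [-0.13 -0.13 -0.  ] in final axes [-0.13 -0.13 -0.  ] twist [-0.11 -0.27 -0.13]
```

View pics/s3.png

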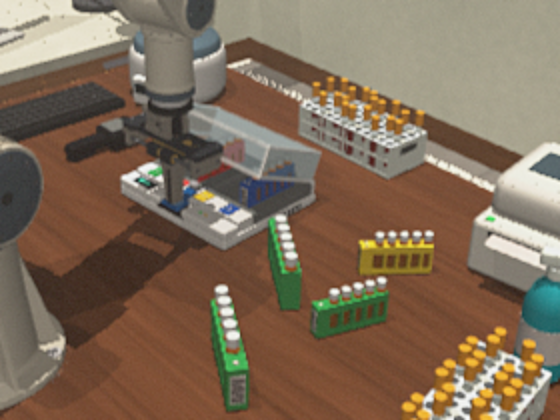

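The cover at crop (250,140) is springing open and the gripper is clear in front of it. I'll lift off and move back towards the robot.

jog_arm(
  deltas=[
    {"travel": [0.2,-1.5,0],"twist": [0,0,0]},
    {"travel": [1.0,-2.0,0],"twist": [0,0,0]},
    {"travel": [1.5,-4.0,0],"twist": [0,0,0]},
    {"travel": [1.5,-4.5,0],"twist": [0,0,0]},
    {"travel": [0,-4.0,2.0],"twist": [0,0,0]},
    {"travel": [0,0,6.0],"twist": [0,4,0]},
    {"travel": [0,0,6.0],"twist": [0,4,0]},
    {"travel": [0,0,6.0],"twist": [0,4,0]},
    {"travel": [0,0,6.0],"twist": [0,4,0]},
    {"travel": [0,0,6.0],"twist": [0,4,0]},
  ],
  fingers=0.1,
)

```text
t: 5.18
eef_pos: [0.381, -0.2099, 0.2283]
tcp_rot: [0.089, -0.1, -0.7, 0.701]
force: [1.2, 0.6, -0.4]
width: 0.0413
```

```bash
python3 -c "
from h import *
delta((.456,-.289,.2),-108.5)"
```

```text
t 5.17 pos [ 0.381  -0.2099  0.2283] jaw -105.42 w 0.0413 F [ 1.2  0.6 -0.4]
travel cm in present axes [-9.28  2.97  5.63] in final axes [-9.62  2.83  5.12] twist [ 0.07  3.08 -0.9 ]
```

jog_arm(
  deltas=[
    {"travel": [-3.1,0.8,1.9],"twist": [0,3,-0.8]},
    {"travel": [-3.1,0.8,1.9],"twist": [0,0,0]},
    {"travel": [-3.1,0.8,1.5],"twist": [0,0,0]},
    {"travel": [0,2.0,0],"twist": [0,0,0]},
    {"travel": [0,0,0],"twist": [0,0,0]},
    {"travel": [0,0,0],"twist": [0,0,0]},
  ],
)

```text
t: 5.92
eef_pos: [0.4544, -0.2973, 0.1853]
tcp_rot: [0.115, -0.119, -0.697, 0.698]
force: [0.4, -0.9, 0.3]
width: 0.0415
```

```bash
python3 -c "
from h import *
delta((.456,-.289,.042),-108.5)
a=get_image('side')[100:310,150:430,::-1];b=get_image('top')[120:260,180:420,::-1]
cv2.imwrite('pics/s4.png',np.vstack([cv2.resize(a,(448,336)),cv2.resize(b,(448,261))]))"
```

```text
t 5.92 pos [ 0.4544 -0.2973  0.1853] jaw -109.08 w 0.0415 F [ 0.4 -0.9  0.3]
travel cm in present axes [ 0.19 14.33 -0.84] in final axes [ 0.11 14.33 -0.83] twist [-0.02 -0.58 -0.29]
```

View pics/s4.png

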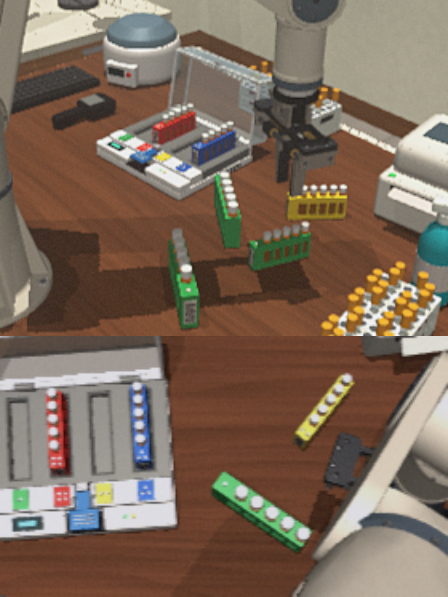

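The cover stands fully open, the red and blue racks are stored, and the gripper hangs above B at side crop (280,245). Descending in steps.

jog_arm(
  deltas=[
    {"travel": [0.1,2.0,-0.8],"twist": [0,-0.5,-0.3]},
    {"travel": [0,2.0,0],"twist": [0,0,0]},
    {"travel": [0,1.0,0],"twist": [0,0,0]},
    {"travel": [0,0,0],"twist": [0,0,0]},
    {"travel": [0,0,0],"twist": [0,0,0]},
  ],
)

```text
t: 6.65
eef_pos: [0.4564, -0.2872, 0.1333]
tcp_rot: [0.113, -0.114, -0.698, 0.698]
force: [-0.3, 0.4, 0.1]
width: 0.0419
```

```bash
python3 -c "
from h import *
delta((.456,-.289,.042),-108.5)"
```

```text
t 6.65 pos [ 0.4564 -0.2872  0.1333] jaw -108.44 w 0.0419 F [-0.3  0.4  0.1]
travel cm in present axes [-0.01  9.13  0.17] in final axes [-0.02  9.13  0.18] twist [-0.03  0.06 -0.05]
```

jog_arm(
  deltas=[
    {"travel": [0,1.5,0.2],"twist": [0,0,0]},
    {"travel": [0,1.5,0],"twist": [0,0,0]},
    {"travel": [0,1.5,0],"twist": [0,0,0]},
    {"travel": [0,1.5,0],"twist": [0,0,0]},
    {"travel": [0,1.5,0],"twist": [0,0,0]},
    {"travel": [0,1.2,0],"twist": [0,0,0]},
    {"travel": [0,0,0],"twist": [0,0,0]},
    {"travel": [0,0,0],"twist": [0,0,0]},
  ],
)

```text
t: 7.65
eef_pos: [0.4559, -0.2895, 0.04]
tcp_rot: [0.113, -0.114, -0.698, 0.698]
force: [0.3, 0.1, -0.2]
width: 0.0414
```

```bash
python3 -c "
from h import *
delta((.456,-.289,.042),-108.5)
im=get_image('side')[170:270,250:370,::-1];cv2.imwrite('pics/s5.png',cv2.resize(im,None,fx=5,fy=5,interpolation=2))"
```

```text
t 7.65 pos [ 0.4559 -0.2895  0.04  ] jaw -108.46 w 0.0414 F [ 0.3  0.1 -0.2]
travel cm in present axes [ 0.01 -0.2  -0.05] in final axes [ 0.01 -0.2  -0.05] twist [-0.03  0.04 -0.04]
```

View pics/s5.png

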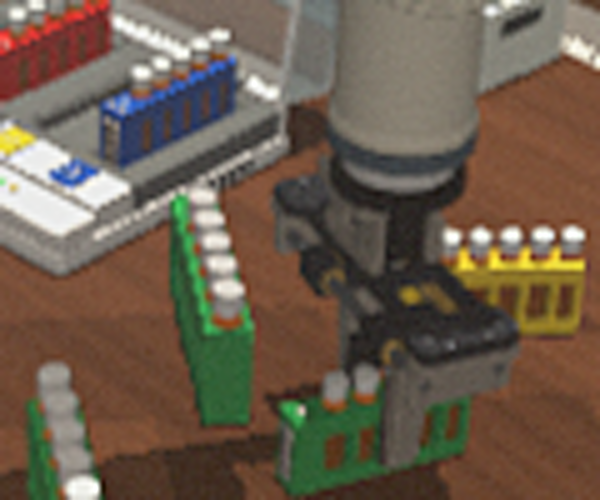

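Side crop: the fingers straddle B's middle (rack from 280 to 470, near finger at 405). Closing now.

jog_arm(
  deltas=[
    {"travel": [0,0,0],"twist": [0,0,0]},
    {"travel": [0,0,0],"twist": [0,0,0]},
    {"travel": [0,0,0],"twist": [0,0,0]},
    {"travel": [0,0,0],"twist": [0,0,0]},
    {"travel": [0,0,0],"twist": [0,0,0]},
    {"travel": [0,0,0],"twist": [0,0,0]},
    {"travel": [0,-0.5,0],"twist": [0,0,0]},
    {"travel": [0,-2,0],"twist": [0,0,0]},
    {"travel": [0,-3,0],"twist": [0,0,0]},
    {"travel": [0,0,0],"twist": [0,0,0]},
  ],
  fingers=1,
)

```text
t: 8.95
eef_pos: [0.4558, -0.2895, 0.0976]
tcp_rot: [0.113, -0.114, -0.698, 0.698]
force: [0.6, -0.5, -1.7]
width: 0.0221
```

```bash
python3 -c "
from h import *
delta((.565,.222,.25),-85.04)"
```

```text
t 8.95 pos [ 0.4558 -0.2895  0.0976] jaw -108.46 w 0.0221 F [ 0.6 -0.5 -1.7]
travel cm in present axes [  5.82 -15.28 -51.96] in final axes [-15.3  -15.24 -50.01] twist [ -0.05 -23.42  -0.07]
```

jog_arm(
  deltas=[
    {"travel": [0,-3,0],"twist": [0,-6,0]},
    {"travel": [0,-3,0],"twist": [0,-6,0]},
    {"travel": [0,-2,0],"twist": [0,-6,0]},
    {"travel": [0,-0.5,0],"twist": [0,-5.4,0]},
    {"travel": [0,0,0],"twist": [0,0,0]},
    {"travel": [0,0,0],"twist": [0,0,0]},
  ],
)

```text
t: 9.7
eef_pos: [0.4533, -0.2878, 0.1795]
tcp_rot: [0.032, -0.035, 0.707, -0.705]
force: [0.3, -0.0, -1.8]
width: 0.022
```

```bash
python3 -c "
from h import *
delta((.4454,.2119,.18),-85.04)"
```

```text
t 9.7 pos [ 0.4533 -0.2878  0.1795] jaw -84.5 w 0.022 F [ 0.3 -0.  -1.8]
travel cm in present axes [ -4.     0.08 -49.82] in final axes [ -3.53  -0.05 -49.85] twist [0.17 0.54 0.24]
```

jog_arm(
  deltas=[
    {"travel": [-0.3,0,-2.5],"twist": [0,0.5,0.2]},
    {"travel": [-0.3,0,-4.5],"twist": [0,0,0]},
    {"travel": [-0.3,0,-4.5],"twist": [0,0,0]},
    {"travel": [-0.3,0,-4.5],"twist": [0,0,0]},
    {"travel": [-0.3,0,-4.5],"twist": [0,0,0]},
    {"travel": [-0.3,0,-4.5],"twist": [0,0,0]},
    {"travel": [-0.3,0,-4.5],"twist": [0,0,0]},
    {"travel": [-0.3,0,-4.5],"twist": [0,0,0]},
    {"travel": [-0.3,0,-4.5],"twist": [0,0,0]},
    {"travel": [-0.3,0,-4.5],"twist": [0,0,0]},
    {"travel": [-0.3,0,-2.5],"twist": [0,0,0]},
    {"travel": [0,0,0],"twist": [0,0,0]},
  ],
)

```text
t: 11.2
eef_pos: [0.4475, 0.1821, 0.1727]
tcp_rot: [0.019, -0.026, 0.708, -0.705]
force: [0.6, -0.6, -2.2]
width: 0.0218
```

jog_arm(
  deltas=[
    {"travel": [0,0,0],"twist": [0,0,0]},
    {"travel": [0,0,0],"twist": [0,0,0]},
  ],
)

```text
t: 11.45
eef_pos: [0.4468, 0.1805, 0.1718]
tcp_rot: [0.018, -0.026, 0.708, -0.706]
force: [-0.2, -0.3, -1.4]
width: 0.0221
```

```bash
python3 -c "
from h import *
delta((.565,.2222,.18),-85.04)
a=get_image('side')[60:240,170:400,::-1];b=get_image('top')[120:260,120:330,::-1]
cv2.imwrite('pics/s6.png',np.hstack([cv2.resize(a,(400,313)),cv2.resize(b,(400,313))]))
cv2.imwrite('pics/full6.png',get_image('top')[:,:,::-1])"
```

```text
t 11.45 pos [0.4468 0.1805 0.1718] jaw -86.44 w 0.0221 F [-0.2 -0.3 -1.4]
travel cm in present axes [-12.04  -0.95  -3.43] in final axes [-12.13  -0.82  -3.13] twist [ 0.16 -1.4   0.65]
```

View pics/s6.png

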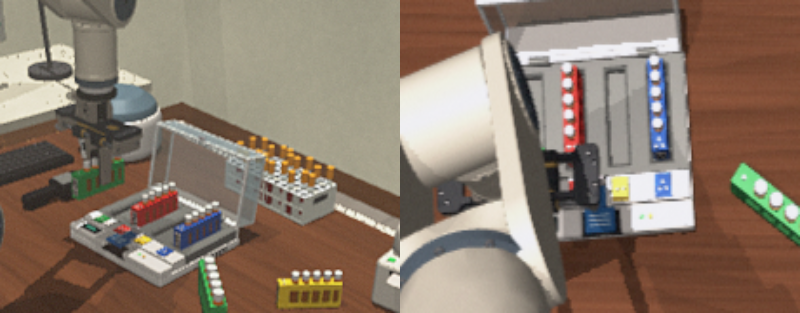

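Top view is blocked by the arm, but the side view shows the held rack upright at (100,178). I'll measure its position in the hand by casting the side-view mask onto its near side plane, and use the stored blue rack as a reference.

```bash
cat >> h.py <<'E'
def side_face(col,c,yaw,im=None,win=45,zc=.026):
    "c: expected rack origin (xyz), returns extents on near (-y) face"
    im=get_image("side") if im is None else im
    ax=np.array([np.cos(yaw),np.sin(yaw),0]);n=np.array([-np.sin(yaw),np.cos(yaw),0]);c=np.array(c,float)
    u,v=np.round(proj("side",c+[0,0,zc])[0]).astype(int);S=4
    crop=im[v-win:v+win,u-win:u+win];big=cv2.resize(crop,None,fx=S,fy=S,interpolation=cv2.INTER_CUBIC)
    lo,hi=dict(green=((50,90,20),(85,255,255)),blue=((105,100,20),(128,255,255)))[col]
    m=cv2.inRange(hsv(big),lo,hi)
    m=cv2.morphologyEx(m,cv2.MORPH_OPEN,np.ones((5,5)))
    yy,xx=np.nonzero(m);uv=np.c_[xx,yy]/S-.5+.5/S+[u-win,v-win]
    o,d=ray("side",uv);p0=c-.011*n;k=((p0-o)@n)/(d@n);P=o+d*k[:,None]-c
    xi=P@ax;z=P[:,2];ok=(abs(xi)<.08)&(z>-.02)&(z<.07);xi,z=xi[ok],z[ok]
    for h in(.008,.02,.032,.044):
        s=xi[abs(z-h)<.003]
        if len(s): print(col,"z",h,"rear xi",np.round(np.percentile(s,99.5)*1e3,1),"front",np.round(s.min()*1e3,1))
    for x in(-.045,-.03,.03,.045):
        s=z[abs(xi-x)<.003]
        if len(s): print("  xi",x,"zmin",np.round(np.percentile(s,.5)*1e3,1),"zmax",np.round(s.max()*1e3,1))
    return big,m
E
python3 - <<'E'
from h import *
s=monitor.state();M=rot(s['tcp_rot']);p=s['eef_pos'];yaw=np.arctan2(-M[1,0],-M[0,0]);print("yaw",np.degrees(yaw))
im=get_image("side")
g=side_face("green",p-[0,0,.040],yaw,im)
th,t=np.radians(4.957),np.array([.57298,.12959]);Rm=rot([np.cos(th/2),0,0,np.sin(th/2)])[:2,:2]
b=side_face("blue",np.r_[Rm@(0,-.093)+t,.025],th,im)
cv2.imwrite("pics/f.png",np.vstack([np.hstack([x[0],cv2.cvtColor(x[1],cv2.COLOR_GRAY2RGB)]) for x in(g,b)])[:,:,::-1][:720:1][::1])
E
```

```text
yaw 3.550923444437753
green z 0.008 rear xi 49.4 front -67.6
green z 0.02 rear xi 51.1 front -62.7
green z 0.032 rear xi 51.2 front -62.9
green z 0.044 rear xi 51.8 front -62.8
  xi -0.045 zmin 3.8 zmax 57.7
  xi -0.03 zmin 3.8 zmax 57.3
  xi 0.03 zmin 2.9 zmax 57.4
  xi 0.045 zmin 2.6 zmax 53.7
blue z 0.02 rear xi 36.5 front -61.3
blue z 0.032 rear xi 35.9 front -60.2
blue z 0.044 rear xi 51.0 front -60.4
  xi -0.045 zmin 13.0 zmax 60.3
  xi -0.03 zmin 16.5 zmax 59.9
  xi 0.03 zmin 15.1 zmax 60.2
  xi 0.045 zmin 41.6 zmax 56.3
```

```bash
python3 - <<'E'
from h import *
s=monitor.state();M=rot(s['tcp_rot']);p=s['eef_pos'];yaw=np.arctan2(-M[1,0],-M[0,0])
im=get_image("side");S=7
th,t=np.radians(4.957),np.array([.57298,.12959]);Rm=rot([np.cos(th/2),0,0,np.sin(th/2)])[:2,:2]
out=[]
for c,a in((p-[0,0,.04],yaw),(np.r_[Rm@(0,-.093)+t,.025],th)):
    A=rot([np.cos(a/2),0,0,np.sin(a/2)]);u,v=np.round(proj("side",c+[0,0,.03])[0]).astype(int)-[28,38]
    big=cv2.resize(im[v:v+76,u:u+56],None,fx=S,fy=S,interpolation=cv2.INTER_CUBIC)
    q=lambda P:np.round(((proj("side",c+np.array(P)@A.T)-[u,v])+.5)*S-.5).astype(int)
    for poly in([(-.058,-.011,0),(.058,-.011,0),(.058,-.011,.052),(-.058,-.011,.052)],[(-.058,-.011,0),(-.058,-.011,.052),(-.058,.011,.052),(-.058,.011,0)]):
        cv2.polylines(big,[q(poly)],True,(255,0,255),1)
    out.append(big)
cv2.imwrite("pics/ov.png",np.hstack(out)[:,:,::-1])
E
```

```text
(no output)
```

View pics/ov.png

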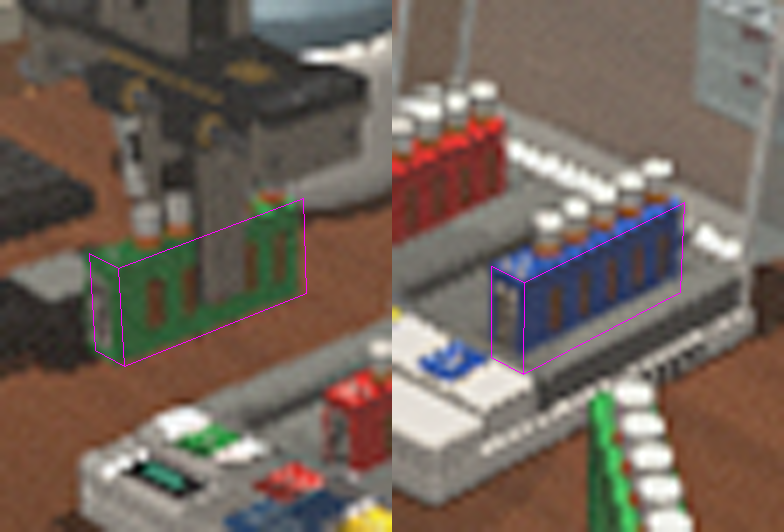

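Overlay: the predicted outlines are about 3 mm (green, held) and 2.5 mm (blue, stored) off in the same direction. So B sits in the hand within about 1 mm of centre and upright. Next I'll line up and move in over the lane.

jog_arm(
  deltas=[
    {"travel": [-1.0,-0.8,-1.6],"twist": [0,-1.4,0.6]},
    {"travel": [-2.0,0,-1.6],"twist": [0,0,0]},
    {"travel": [-2.0,0,0],"twist": [0,0,0]},
    {"travel": [-2.0,0,0],"twist": [0,0,0]},
    {"travel": [-2.0,0,0],"twist": [0,0,0]},
    {"travel": [-1.0,0,0],"twist": [0,0,0]},
    {"travel": [0,0,0],"twist": [0,0,0]},
    {"travel": [0,0,0],"twist": [0,0,0]},
  ],
)

```text
t: 12.7
eef_pos: [0.551, 0.229, 0.1844]
tcp_rot: [0.036, -0.03, 0.709, -0.704]
force: [-0.1, -0.2, -2.0]
width: 0.022
```

```bash
python3 -c "
from h import *
delta((.566,.2223,.09),-85.04)"
```

```text
t 12.7 pos [0.551  0.229  0.1844] jaw -84.64 w 0.022 F [-0.1 -0.2 -2. ]
travel cm in present axes [-1.36  9.44  0.87] in final axes [-1.44  9.44  0.8 ] twist [ 0.35  0.4  -0.43]
```

jog_arm(
  deltas=[
    {"travel": [-0.7,1.0,0.7],"twist": [0.3,0.4,-0.4]},
    {"travel": [-0.5,2.0,0],"twist": [0,0,0]},
    {"travel": [0,1.5,0],"twist": [0,0,0]},
    {"travel": [0,1.0,0],"twist": [0,0,0]},
    {"travel": [0,0,0],"twist": [0,0,0]},
    {"travel": [0,0,0],"twist": [0,0,0]},
  ],
)

```text
t: 13.45
eef_pos: [0.5625, 0.2223, 0.1241]
tcp_rot: [-0.029, 0.031, -0.706, 0.707]
force: [0.7, 0.2, -2.3]
width: 0.0218
```

```bash
python3 -c "
from h import *
delta((.566,.2223,.09),-85.04)"
```

```text
t 13.45 pos [0.5625 0.2223 0.1241] jaw -85.07 w 0.0218 F [ 0.7  0.2 -2.3]
travel cm in present axes [-0.36  3.41  0.02] in final axes [-0.35  3.41  0.03] twist [-0.02 -0.03  0.17]
```

jog_arm(
  deltas=[
    {"travel": [-0.3,0.8,0],"twist": [0,0,0.2]},
    {"travel": [-0.1,1.0,0],"twist": [0,0,0]},
    {"travel": [0,1.0,0],"twist": [0,0,0]},
    {"travel": [0,0.4,0],"twist": [0,0,0]},
    {"travel": [0,0,0],"twist": [0,0,0]},
    {"travel": [0,0,0],"twist": [0,0,0]},
  ],
)

```text
t: 14.2
eef_pos: [0.5673, 0.2229, 0.0907]
tcp_rot: [0.031, -0.03, 0.707, -0.706]
force: [-0.0, 0.0, -3.0]
width: 0.0215
```

```bash
python3 - <<'E'
from h import *
delta((.566,.2223,.065),-85.04)
s=monitor.state();M=rot(s['tcp_rot']);p=s['eef_pos'];yaw=np.arctan2(-M[1,0],-M[0,0])
im=get_image("side");S=8;c=p-[0,0,.04]
A=rot([np.cos(yaw/2),0,0,np.sin(yaw/2)]);u,v=np.round(proj("side",c+[0,0,.03])[0]).astype(int)-[45,36]
big=cv2.resize(im[v:v+72,u:u+90],None,fx=S,fy=S,interpolation=cv2.INTER_CUBIC)
q=lambda P:np.round(((proj("side",np.array(P))-[u,v])+.5)*S-.5).astype(int)
loc=lambda P:c+np.array(P)@A.T
cv2.polylines(big,[q(loc([(-.058,-.011,0),(.058,-.011,0),(.058,-.011,.052),(-.058,-.011,.052)]))],True,(255,0,255),1)
# predicted trough opening at ridge height, and the same for red lane (reference)
th=np.radians(4.957);B=rot([np.cos(th/2),0,0,np.sin(th/2)]);o=np.array([.57298,.12959,0])
for y in(.093,-.031):
    e=[(-.061,y-.0135,.039),(.061,y-.0135,.039),(.061,y+.0135,.039),(-.061,y+.0135,.039)]
    cv2.polylines(big,[q(o+np.array(e)@B.T)],True,(255,255,0),1)
cv2.imwrite("pics/ov2.png",big[:,:,::-1])
E
```

```text
t 14.2 pos [0.5673 0.2229 0.0907] jaw -85.06 w 0.0215 F [-0.  0. -3.]
travel cm in present axes [0.14 2.57 0.05] in final axes [0.13 2.57 0.05] twist [ 0.01 -0.02 -0.13]
```

View pics/ov2.png

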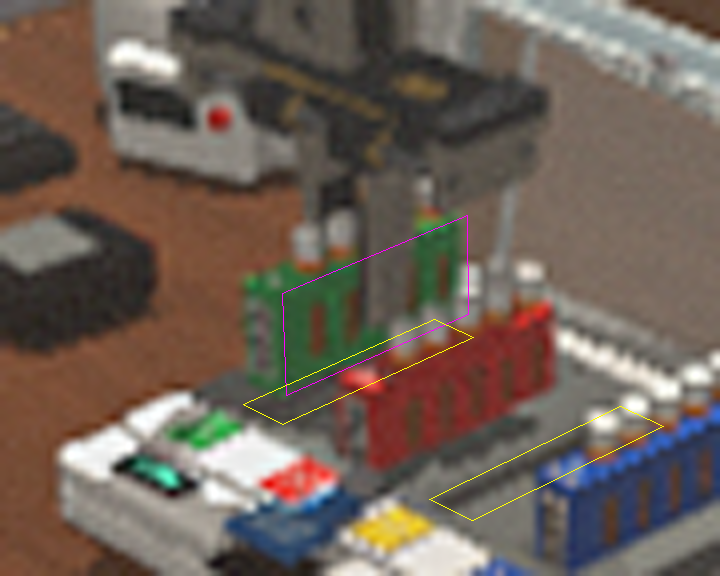

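Overlay: the held rack is upright over the green trough. Its outline and the lane outlines match to a pixel or so, with the same small bias as before. Lowering slowly.

jog_arm(
  deltas=[
    {"travel": [0.1,0.4,0.05],"twist": [0,0,-0.1]},
    {"travel": [0,0.4,0],"twist": [0,0,0]},
    {"travel": [0,0.4,0],"twist": [0,0,0]},
    {"travel": [0,0.3,0],"twist": [0,0,0]},
    {"travel": [0,0,0],"twist": [0,0,0]},
  ],
)

```text
t: 14.88
eef_pos: [0.5665, 0.2224, 0.075]
tcp_rot: [0.031, -0.03, 0.707, -0.706]
force: [-0.8, 0.0, -1.8]
width: 0.0215
```

```bash
python3 -c "
from h import *
delta((.566,.2223,.065),-85.04)"
```

```text
t 14.88 pos [0.5665 0.2224 0.075 ] jaw -85.05 w 0.0215 F [-0.8  0.  -1.8]
travel cm in present axes [0.05 1.   0.  ] in final axes [0.05 1.   0.  ] twist [ 0.02 -0.01 -0.06]
```

Underside is at about 35 mm, already 4 mm inside the trough with no side force.

jog_arm(
  deltas=[
    {"travel": [0,0.3,0],"twist": [0,0,0]},
    {"travel": [0,0.3,0],"twist": [0,0,0]},
    {"travel": [0,0.2,0],"twist": [0,0,0]},
    {"travel": [0,0,0],"twist": [0,0,0]},
  ],
)

```text
t: 15.38
eef_pos: [0.5666, 0.2224, 0.0665]
tcp_rot: [0.031, -0.03, 0.707, -0.706]
force: [-0.4, -0.7, -1.8]
width: 0.022
```

```bash
python3 -c "
from h import *
delta((.566,.2223,.065),-85.04)"
```

```text
t 15.38 pos [0.5666 0.2224 0.0665] jaw -85.06 w 0.022 F [-0.4 -0.7 -1.8]
travel cm in present axes [0.06 0.15 0.01] in final axes [0.06 0.15 0.01] twist [ 0.02 -0.02 -0.07]
```

jog_arm(
  deltas=[
    {"travel": [0,0.15,0],"twist": [0,0,0]},
    {"travel": [0,0.1,0],"twist": [0,0,0]},
    {"travel": [0,0,0],"twist": [0,0,0]},
  ],
)

```text
t: 15.75
eef_pos: [0.5669, 0.2226, 0.0664]
tcp_rot: [0.031, -0.03, 0.707, -0.706]
force: [0.0, -0.3, -2.2]
width: 0.0217
```

jog_arm(
  deltas=[
    {"travel": [0,0.3,0],"twist": [0,0,0]},
  ],
)

```text
t: 15.88
eef_pos: [0.5672, 0.2227, 0.0658]
tcp_rot: [0.031, -0.03, 0.707, -0.706]
force: [-11.9, -5.8, 40.6]
width: 0.0218
```

jog_arm(
  deltas=[
    {"travel": [0,0.3,0],"twist": [0,0,0]},
  ],
)

```text
t: 16.0
eef_pos: [0.5673, 0.2227, 0.0657]
tcp_rot: [0.032, -0.03, 0.707, -0.706]
force: [-14.3, -3.8, 38.6]
width: 0.022
```

Firm floor contact at TCP 0.066, which puts the underside at about 25 mm. I'll release with a limited opening so the finger stays clear of the red rack, then rise straight up.

jog_arm(
  deltas=[
    {"travel": [0,-0.05,0],"twist": [0,0,0]},
    {"travel": [0,0,0],"twist": [0,0,0]},
    {"travel": [0,0,0],"twist": [0,0,0]},
    {"travel": [0,0,0],"twist": [0,0,0]},
    {"travel": [0,0,0],"twist": [0,0,0]},
    {"travel": [0,0,0],"twist": [0,0,0]},
  ],
  fingers=0.15,
)

```text
t: 16.75
eef_pos: [0.568, 0.2229, 0.0663]
tcp_rot: [0.032, -0.029, 0.707, -0.706]
force: [0.1, -0.4, 0.8]
width: 0.0391
```

jog_arm(
  deltas=[
    {"travel": [0,-0.5,0],"twist": [0,0,0]},
    {"travel": [0,-1.5,0],"twist": [0,0,0]},
    {"travel": [0,-2.5,0],"twist": [0,0,0]},
    {"travel": [0,-3,0],"twist": [0,0,0]},
    {"travel": [0.5,-3,0],"twist": [0,0,0]},
    {"travel": [3,-2,0],"twist": [0,0,0]},
    {"travel": [5,0,0],"twist": [0,0,0]},
    {"travel": [4,0,2],"twist": [0,0,0]},
    {"travel": [0,0,6],"twist": [0,0,0]},
    {"travel": [0,0,6],"twist": [0,0,0]},
    {"travel": [0,0,6],"twist": [0,0,0]},
    {"travel": [0,0,6],"twist": [0,0,0]},
  ],
)

```text
t: 18.25
eef_pos: [0.4655, -0.0494, 0.2066]
tcp_rot: [0.041, -0.027, 0.708, -0.705]
force: [0.9, -0.6, -0.5]
width: 0.039
```

jog_arm(
  deltas=[
    {"travel": [0,0,6],"twist": [0,0,0]},
    {"travel": [0,0,6],"twist": [0,0,0]},
    {"travel": [0,0,4],"twist": [0,0,0]},
    {"travel": [0,0,0],"twist": [0,0,0]},
    {"travel": [0,0,0],"twist": [0,0,0]},
  ],
)

```text
t: 18.88
eef_pos: [0.4813, -0.2179, 0.2121]
tcp_rot: [0.041, -0.022, 0.707, -0.706]
force: [0.3, 0.7, -0.3]
width: 0.0393
```

```bash
python3 - <<'E'
from h import *
s=monitor.state();print(s['t'],s['eef_pos'],s['width'],s['force'])
a=get_image('side')[60:270,170:450];b=get_image('top')
cv2.imwrite('pics/end.png',np.hstack([cv2.resize(a,(400,300)),cv2.resize(b[110:260,160:400],(400,300),interpolation=2)])[:,:,::-1])
th,t=np.radians(4.957),np.array([.57298,.12959]);Rm=rot([np.cos(th/2),0,0,np.sin(th/2)])[:2,:2]
# caps of stored racks in the top view, in store frame at cap height (95 mm)
S=6;big=cv2.resize(b[125:225,160:290],None,fx=S,fy=S,interpolation=cv2.INTER_CUBIC)
w=cv2.inRange(hsv(big),(0,0,175),(180,60,255))
for x in cv2.findContours(w,cv2.RETR_EXTERNAL,cv2.CHAIN_APPROX_NONE)[0]:
    if 350<cv2.contourArea(x)<1500:
        uv=np.array(cv2.minEnclosingCircle(x)[0])/S-.5+.5/S+[160,125]
        q=Rm.T@(plane("top",uv,.095)[0,:2]-t)
        if abs(q[0])<.07: print(np.round(uv,1),np.round(q*1e3,1))
E
```

```text
18.875 [ 0.48129218 -0.21792661  0.21206527] 0.039346290260797875 [ 0.32139284  0.6640266  -0.28206249]
[185.2 179.5] [-27.5  93. ]
[207.8 177.9] [-27.8  32.3]
[254.7 174.6] [-28.5 -93.2]
[184.6 172.4] [-7.9 93.8]
[207.4 171.2] [-9.3 32.6]
[254.1 167.3] [ -8.2 -92.7]
[184.3 165.4] [11.5 93.8]
[207.6 163.9] [10.8 31.3]
[253.7 160.4] [ 10.8 -93. ]
[184.3 158.6] [30.4 93.4]
[207.1 157. ] [30.1 31.8]
[253.3 153.3] [ 30.7 -93.1]
[184.  151.3] [50.8 93.4]
[206.9 149.3] [51.6 31.3]
[252.7 146.1] [ 50.9 -92.5]
```

View pics/end.png

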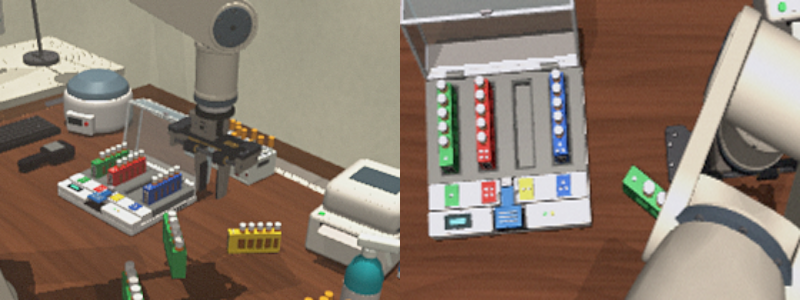

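The rack sits in the green lane with its dot end to the front. Its cap positions match the neighbours within about 1 mm, the cover is open and the arm is clear. Handing in.

```bash
python3 -c "
from workcell import ticket
print(ticket.hand_in())"
```

```text
the job is handed in; nothing more can be done
None
```

The green one-dot rack is in the lane behind the green marker and the cover is fully open. I handed the job in at about 19 s of the 70 s; the hand-in gives no verdict.

**What I did:** I pressed the blue pad with closed fingers and backed off while the cover sprang up by itself. I then gripped the smallest of the three green racks, moved it upright into the lane and lowered it to the floor. The fingers were opened only to 39 mm, so the red rack next to it stayed clear.

**Last checks:**
- **Position:** In the top view, the green rack's caps match those of the stored red and blue racks within about 1–2 mm along and across the lane.
- **Height:** The arm stopped on firm contact with the rack's underside at about 25 mm, the lane floor's height.
- **Surroundings:** The dot end faces the front, the cover stands open, and the arm is clear of everything. The yellow rack and the rest of the desk look unmoved in the final pictures.

**Higher forces than planned:** At the end of the pad press the wrist force reached 31 N, because the pad hit its stop. After the rack was already on the floor, two short checking pushes showed about 41 N and 39 N. These went through the fingers and the gripped rack, not the gripper's body.

**Side-view offset:** The side camera showed about 2–3 mm of bias on both the held rack and the stored blue rack. I took it as a calibration offset.

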